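# Snug the strainer's drain plug and close its keeper

### The job

The brass drain plug on top of the water strainer has been left loose: screw it in clockwise by its flat grip, regrasping as often as needed, until it is properly snug at about 0.45 N m by feel, and do not overtighten it, for the plastic head cracks. Then swing the steel keeper all the way in over the plug so that it cannot work loose. Leave the jar, the spool and the file where they are.

Things in the scene. Friction and masses are not known exactly. Their poses are not given: they have to be found in the camera images.
- strainer: The strainer, bolted to the shelf (it cannot move): 150 mm square black base, pale bowl 94 mm across, grey head 116 mm across with its top face 125 mm above the shelf, hose stub pointing along its -x. Origin: centre of its underside, on the plug's vertical axis. Its yaw varies.
- port: Brass collar, 34 mm across and 9 mm high, on top of the strainer's head, into which the plug screws. Origin: on the plug's axis at the collar's foot, 125 mm above the shelf; the collar's top is at 134 mm.
- plug: Tapered brass plug, upright in the port: a flat upright grip 36 mm long (its x), 12 mm thick (its y), 36 mm high, over a neck 19 mm across. Take it across the 12 mm. Origin: on the axis at the grip's underside, 138 mm above the shelf. z up; its yaw is the grip's (same look after half a turn). It tightens clockwise seen from above (yaw falling), does not visibly sink, and stays where it is left.
- plug_top (a point): Centre of the grip's top, 174 mm up. The plug turns at 0.04 to 0.07 N m at first; after 0.8 to 4 rad, not known beforehand and not visible, the taper bites and the torque climbs by 0.6 to 0.8 N m per rad. 0.45 N m is right; 0.3 to 0.6 will do; above about 0.85 the head cracks. Backing off loosens it. The grip's neck gives 0.25 rad per N m and springs back when let go.
- keeper (a joint): Angle of the keeper, rad: 0 = fully closed over the plug, against its stop; positive = swung away, counter-clockwise seen from above, up to 2.6. It starts at 1.5 to 2.2 and stays where it is left (friction 0.06 N m).
- keeper_hinge (a point): Centre of the keeper's vertical hinge at the top face of the keeper's arm, 188 mm above the shelf, 85 mm from the plug's axis towards the strainer's +y. The hinge post (12 mm thick) stands below it.
- keeper_knob (a point): Top centre of the keeper's upright black knob: 14 mm across, 32 mm tall (from 188 to 220 mm above the shelf), on the free end of the keeper's arm, 85 mm from the hinge. The arm is a steel strip 18 mm wide and 8 mm thick with a 40 mm disc under the knob, its underside 180 mm above the shelf; closed, the knob stands on the plug's axis.
- jar: Bystander: frosted glass jar with closed steel cap, 64 mm across, 85 mm high, standing. Origin: centre of its underside.
- spool: Bystander: blue plastic spool, 64 mm across, 50 mm high, standing on its flange. Origin: centre of its underside.
- hook_file: Bystander: hook file lying flat, 195 mm long along its x, black handle 22 mm wide, steel blade. Origin: at the junction of handle and blade, underside.
Not all that is in view belongs to the job. What is meant by the strainer is not orange or red, and is the larger of those in its own colour.

How it is judged:
By the outcome, as a careful person would: the job done as asked, in the order asked, and still so for the second after the job is handed in, with the robot touching nothing.
It also fails if it takes over 72 s, if anything falls off the work surface, if the arm or the gripper's body presses on something with over 40 N, if the wrist force passes 120 N, or if a joint passes its speed limit or range.

### The arm

A 7-joint arm with a two-finger parallel gripper is mounted at the origin on the work surface. World frame = base frame: x ahead of the robot, y to its left, z up, the work surface at z = 0. Lengths are in m, angles in rad, forces in N, time in s.
With the tool pointing down it reaches from about 0.4 to 0.875 m from the base axis. Payload 19.3 kg.
Tool frame: the origin (TCP) lies on the mounting face of the last link; the fingertips stand 173 mm ahead of it and the grasp point (between the pads) lies 155 mm ahead of it (bot.grip_point_offset is the distance from the TCP to the grasp point, in m); z points along the fingers, y is the line along which they close (so a half turn about z gives the same grasp; the last joint's range is limited). The gripper opens to 85 mm and grips with 20 to 120 N. Pads are 22 mm wide; open, the fingers measure 114 mm over their backs; the gripper's body (76 mm by 85 mm) begins 54 mm behind the grasp point. The pads swing forward as they close: fully open they stand 13 mm farther back than shut.
Start: joints at [-1.352, 0.521, -0.036, 1.599, 0.021, 1.021, -0.113], TCP at [0.178, 0.599, 0.405] pointing down, gripper open.
Joint ranges: [-2.91, 2.91], [-0.3, 2.13], [-1.5, 1.42], [0.17, 2.43], [-1.26, 4.41], [0.16, 1.93], [-2.52, 2.52]. Speed limits (rad/s): [1.89, 1.89, 2.39, 2.39, 3.01, 3.01, 3.01].

### API

Orientations are given as [roll, pitch, yaw] about the fixed x, y, z axes, in that order (R = Rz(yaw) Ry(pitch) Rx(roll)).
In Python, from workcell import bot gives the robot as it stands.
- The arm moves only by the tool arm_command, never from a script. Its argument "deltas" is a list of rows, each a list of 3 entries, a list of its own where there are three numbers: the shift along the tool's x, y, z in cm, then the turn, a rotation vector about the tool's x, y, z in rad, then the finger opening in cm, from 0 to 8.54. In form: [[[tx, ty, tz], [rx, ry, rz], claw], ...]. A call has 1 to 20 rows; each row shifts and turns the commanded pose from where the row before left it, along the tool's axes as they then stand; what a row does not reach is not made up. A row lasts 1/10 s, in which the tool goes at most 50 mm and 8.59 degrees, less where a joint would pass 70% of its speed; a pose out of reach is approached as far as the arm can. A call with a gripper value outside its range is refused whole. The fingers move at their own pace and stop on an object; "newtons" is the grip in N (left out, the last holds). Time passes only in rows, so rows that do not move let the fingers close. It gives the time, the measured TCP pose, the force, the opening and the grip force at its end, in the units of the state.
- bot.observe(): the state, without advancing time (a new reading comes with each control period).
- bot.grab_frame(name): name is "side" or "top" or "wrist"; returns a dict with "frame" (400x640x3 uint8, red, green, blue), "K" (3x3 intrinsics, pixels), "k1" (the pictures are not rectified: a ray, as slopes to the right and down, at radius r is drawn at 1 + k1 r^2 times it, then the intrinsics apply), "rvec" (rotation vector, rad) and "tvec" (3), from world to camera coordinates, as OpenCV has them; the wrist camera has in their place "T_tool_cam" (4x4, takes a point from camera to tool coordinates, whose origin is the TCP and whose axes are the flange's). Camera axes: x right, y down, z forward; pixel columns grow to the right and rows downward; lengths in m; the calibration is good to about 2 mm. A picture is of the moment at which its call begins: read the wrist's pose just before it. There is no depth.
- bot.job_done(): hands the job in; it is judged then, once.
Trained networks look in a picture, given as the dict that the camera call returned (one of the last four; its "shot" number tells which), for a name from the list of things; names that differ only in an ending like _2 or _b are one class to them, and where a whole thing is asked for, a point or a joint stands for the part that bears it (a point fixed in the world has none). Each returns a list of dicts, best first, with "p" (0 to 1); they miss things now and then, are a little off and sometimes report something else, mostly with a low value. They report only what shows in the picture. A call takes as long as a camera call. They do not tell look-alikes from the thing itself.
- bot.find_in(name, picture): "rect" ([left, top, width, height] in pixels, round what is visible of it).
- bot.mark_of(name, picture): "at" ([column, row] in pixels: a listed point, or the origin of a listed thing).
The state is a dict: "clock": time; "qpos": joint angles; "qd": joint speeds; "joint_efforts": joint torques, N m; "position": TCP position; "tool_rot": TCP orientation; "force": force on the tool from outside, world axes, zero at the start; "moment": the same for the moment, N m; "grip_width": finger opening in m; "finger_force": force on a finger pad.
Only numpy, scipy, OpenCV 4.12 (cv2) and the standard library are available. Lean on these libraries where they do the work, as an engineer would, in place of code of your own. Each camera call takes 0.05 s, during which the arm holds its last target. There are 200 camera calls.

## Working session

There is one attempt and no reset: what is moved stays moved. The work goes in short steps, Python scripts to look and compute and a tool call to move; the robot and the scene stay as the last step left them, time stands still between calls to the robot, and variables do not carry over. Pictures are saved under pics/ and viewed, at most 10 in all, crops included, and the job is handed in when it is done.

Besides the shell and the picture viewer there is one more tool, called as name(argument=value, ...) on one line, values as JSON. arm_command: Moves the arm, as the interface text tells. Its arguments: {"type":"object","properties":{"deltas":{"type":"array","items":{"type":"array"}},"newtons":{"type":"number"}},"required":["deltas"]}

```bash
mkdir -p pics; cat > h.py <<'E'
import numpy as np, cv2
from scipy.spatial.transform import Rotation as R
from workcell import bot
def campose(pic, st=None):
    if "rvec" in pic:
        Rm=cv2.Rodrigues(np.array(pic["rvec"],float))[0]; t=np.array(pic["tvec"],float).ravel()
        return Rm.T, -Rm.T@t
    T=np.array(pic["T_tool_cam"]); Rt=toolR(st)
    return Rt@T[:3,:3], np.array(st["position"])+Rt@T[:3,3]
def toolR(st): 
    return R.from_euler('xyz',st["tool_rot"]).as_matrix()
def ray(pic,uv,st=None):
    K=np.array(pic["K"]); k1=float(pic["k1"])
    d=cv2.undistortPoints(np.array([[uv]],float),K,np.array([k1,0,0,0.]))[0,0]
    Rm,c=campose(pic,st); return c, Rm@np.array([d[0],d[1],1.])
def atz(pic,uv,z,st=None):
    c,d=ray(pic,uv,st); return c+d*(z-c[2])/d[2]
def proj(pic,P,st=None):
    Rm,c=campose(pic,st); p=Rm.T@(np.array(P)-c)
    return cv2.projectPoints(p.reshape(1,1,3),np.zeros(3),np.zeros(3),np.array(pic["K"]),np.array([float(pic["k1"]),0,0,0]))[0].ravel()
def save(n,im): cv2.imwrite('pics/'+n,cv2.cvtColor(im,cv2.COLOR_RGB2BGR))
E
python3 - <<'E'
from h import *
st=bot.observe(); print(st)
H=dict(strainer=0,port=.125,plug=.138,plug_top=.174,keeper_hinge=.188,keeper_knob=.220,jar=0,spool=0,hook_file=0)
ims=[]
for n in ["side","top"]:
    p=bot.grab_frame(n); ims.append(p["frame"]); print(n,campose(p)[1].round(3))
    for k in H:
        for r in bot.mark_of(k,p)[:4]: print(k,round(r["p"],2),np.round(r["at"]),atz(p,r["at"],H[k]).round(3))
    for r in bot.find_in("strainer",p)[:4]: print('rect',round(r["p"],2),np.round(r["rect"]))
for n,i in zip(["s","t"],ims): save(n+'0.png',i)
E
```

```text
{'clock': 0.0, 'qpos': array([-1.35219402,  0.52202054, -0.03637948,  1.60000276,  0.02119896,
        1.02107127, -0.1128058 ]), 'qd': array([-0.00012545, -0.00015233, -0.00012721,  0.00155418, -0.00030009,
       -0.00145419, -0.00087245]), 'joint_efforts': array([-4.56419921e-04, -9.27101970e+01,  1.97929479e+00, -3.69908094e+01,
        1.78083417e-02,  8.55184975e-03, -2.51805676e-05]), 'position': array([0.17796025, 0.59898598, 0.40412284]), 'tool_rot': array([-3.14047656e+00,  5.19218389e-05,  2.85281912e+00]), 'force': array([-0.5811321 ,  0.99218393,  1.05015412]), 'moment': array([-0.05226778, -0.04114288, -0.03930227]), 'finger_force': 0.0, 'grip_width': 0.0853273149852032}
side [-0.003 -0.682  0.815]
strainer 0.94 [381. 335.] [ 0.444 -0.331  0.   ]
strainer 0.87 [298. 360.] [ 0.263 -0.265  0.   ]
strainer 0.86 [329. 271.] [ 0.477 -0.106  0.   ]
strainer 0.55 [235. 251.] [0.322 0.11  0.   ]
port 0.62 [229. 210.] [0.333 0.13  0.125]
port 0.49 [330. 235.] [ 0.478 -0.107  0.125]
port 0.38 [384. 306.] [ 0.429 -0.34   0.125]
port 0.38 [296. 339.] [ 0.245 -0.291  0.125]
plug 0.7
[... 1204 characters left out ...]
-0.108  0.125]
plug 0.55 [359. 205.] [ 0.475 -0.112  0.138]
plug_top 0.49 [358. 204.] [ 0.475 -0.109  0.174]
plug_top 0.34 [327. 118.] [ 0.72  -0.016  0.174]
keeper_hinge 0.92 [330. 194.] [ 0.501 -0.029  0.188]
keeper_hinge 0.56 [392. 273.] [ 0.288 -0.202  0.188]
keeper_hinge 0.43 [415. 205.] [ 0.474 -0.263  0.188]
keeper_knob 0.91 [273. 260.] [0.317 0.121 0.22 ]
keeper_knob 0.65 [413. 284.] [ 0.261 -0.253  0.22 ]
keeper_knob 0.56 [319. 161.] [0.587 0.004 0.22 ]
keeper_knob 0.51 [439. 219.] [ 0.435 -0.323  0.22 ]
jar 0.57 [422. 150.] [ 0.669 -0.323  0.   ]
spool 0.96 [215. 222.] [0.427 0.327 0.   ]
rect 0.91 [312. 159.  73.  74.]
rect 0.86 [382. 255.  46.  52.]
rect 0.7 [401. 199.  42.  44.]
```

```bash
python3 - <<'E'
import cv2
s=cv2.imread('pics/s0.png')[150:400,180:480]; cv2.imwrite('pics/s0c.png',cv2.resize(s,None,fx=2.4,fy=2.4,interpolation=cv2.INTER_CUBIC))
s=cv2.imread('pics/t0.png')[90:310,180:460]; cv2.imwrite('pics/t0c.png',cv2.resize(s,None,fx=2.7,fy=2.7,interpolation=cv2.INTER_CUBIC))
E
```

```text
(no output)
```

View pics/s0c.png

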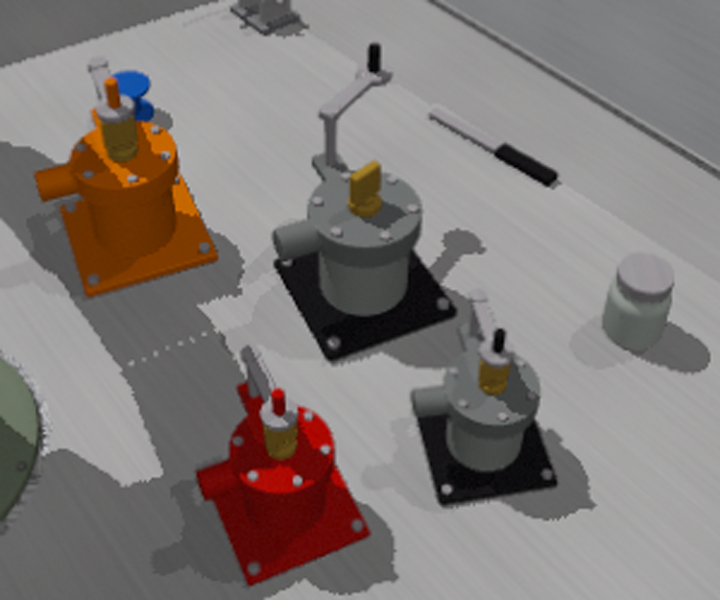

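View pics/t0c.png

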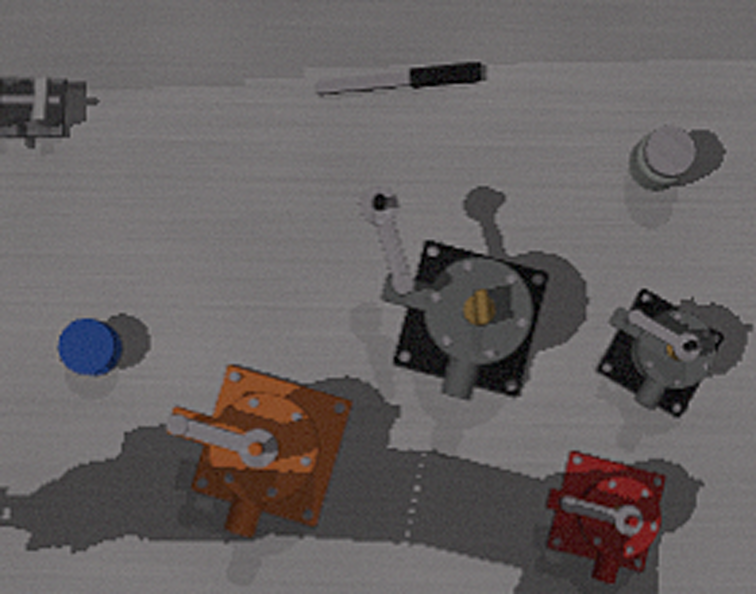

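Candidates (side-view pixels): orange (229,200), red (296,330), small grey/black (385,300) and large grey/black (330,230). The large grey/black one fits: it is not orange or red, and it is the larger of its colour. It also has the exposed plug and the swung-out keeper, and the crop at 365,210 confirms it. It measures (0.475,-0.108), with hinge 0.082 m away (should be 0.085). I'll move above it by way of (0.51,0.30).

arm_command(deltas=[[[-2.9, -1.4, -0.5], [0, 0, 0], 8.5], [[-2.9, -1.4, -0.5], [0, 0, 0], 8.5], [[-2.9, -1.4, -0.5], [0, 0, 0], 8.5], [[-2.9, -1.4, -0.5], [0, 0, 0], 8.5], [[-2.9, -1.4, -0.5], [0, 0, 0], 8.5], [[-2.9, -1.4, -0.5], [0, 0, 0], 8.5], [[-2.9, -1.4, -0.5], [0, 0, 0], 8.5], [[-2.9, -1.4, -0.5], [0, 0, 0], 8.5], [[-2.9, -1.4, -0.5], [0, 0, 0], 8.5], [[-2.9, -1.4, -0.5], [0, 0, 0], 8.5], [[-2.9, -1.4, -0.5], [0, 0, 0], 8.5], [[-2.9, -1.4, -0.5], [0, 0, 0], 8.5], [[-2.9, -1.4, -0.5], [0, 0, 0], 8.5], [[-2.9, -1.4, -0.5], [0, 0, 0], 8.5]])

```text
clock: 2.5
position: [0.5122, 0.2946, 0.475]
tool_rot: [3.141, 0.0, 2.853]
force: [-0.7, 0.4, 0.3]
grip_width: 0.0849
finger_force: 0.0
```

arm_command(deltas=[[[-0.6, -2.9, 0], [0, 0, 0], 8.5], [[-0.6, -2.9, 0], [0, 0, 0], 8.5], [[-0.6, -2.9, 0], [0, 0, 0], 8.5], [[-0.6, -2.9, 0], [0, 0, 0], 8.5], [[-0.6, -2.9, 0], [0, 0, 0], 8.5], [[-0.6, -2.9, 0], [0, 0, 0], 8.5], [[-0.6, -2.9, 0], [0, 0, 0], 8.5], [[-0.6, -2.9, 0], [0, 0, 0], 8.5], [[-0.6, -2.9, 0], [0, 0, 0], 8.5], [[-0.6, -2.9, 0], [0, 0, 0], 8.5], [[-0.6, -2.9, 0], [0, 0, 0], 8.5], [[-0.6, -2.9, 0], [0, 0, 0], 8.5], [[-0.6, -2.9, 0], [0, 0, 0], 8.5], [[-0.6, -2.9, 0], [0, 0, 0], 8.5], [[0, 0, 0], [0, 0, 0], 8.5], [[0, 0, 0], [0, 0, 0], 8.5], [[0, 0, 0], [0, 0, 0], 8.5]])

```text
clock: 4.2
position: [0.4764, -0.1167, 0.4747]
tool_rot: [3.141, -0.0, 2.854]
force: [0.2, 1.4, -0.0]
grip_width: 0.0852
finger_force: 0.0
```

```bash
cat > look.py <<'E'
from h import *
import sys
st=bot.observe(); p=bot.grab_frame("wrist"); save(sys.argv[1],p["frame"])
print({k:np.round(st[k],3) for k in ["clock","qpos","position","tool_rot","moment","joint_efforts"]}); print(np.round(p["T_tool_cam"],3).tolist())
for k,z in dict(port=.125,plug_top=.174,keeper_hinge=.188,keeper_knob=.220).items():
    for r in bot.mark_of(k,p)[:3]: print(k,round(r["p"],2),np.round(r["at"]),atz(p,r["at"],z,st).round(4))
E
python3 look.py w1.png
```

```text
{'clock': np.float64(4.2), 'qpos': array([-0.107,  0.234,  0.275,  1.866, -0.073,  1.051,  1.48 ]), 'position': array([ 0.476, -0.117,  0.475]), 'tool_rot': array([ 3.141, -0.   ,  2.854]), 'moment': array([-0.001, -0.027,  0.031]), 'joint_efforts': array([ 1.2250e+00, -6.0447e+01,  4.4660e+00, -3.7609e+01,  6.7000e-02,
        2.0000e-03,  1.8000e-02])}
[[-0.001, -0.951, -0.308, 0.078], [1.0, -0.001, 0.0, 0.0], [-0.001, -0.308, 0.951, 0.031], [0.0, 0.0, 0.0, 1.0]]
port 0.71 [134. 197.] [ 0.4414 -0.3064  0.125 ]
port 0.61 [335. 182.] [ 0.4841 -0.1064  0.125 ]
port 0.57 [111.   3.] [ 0.2736 -0.2493  0.125 ]
plug_top 0.82 [336. 190.] [ 0.4792 -0.1057  0.174 ]
plug_top 0.52 [114. 210.] [ 0.4406 -0.2968  0.174 ]
keeper_hinge 0.87 [443. 192.] [ 0.5008 -0.0231  0.188 ]
keeper_hinge 0.64 [173. 225.] [ 0.4647 -0.2439  0.188 ]
keeper_knob 0.76 [ 95. 218.] [ 0.4357 -0.2794  0.22  ]
```

View pics/w1.png

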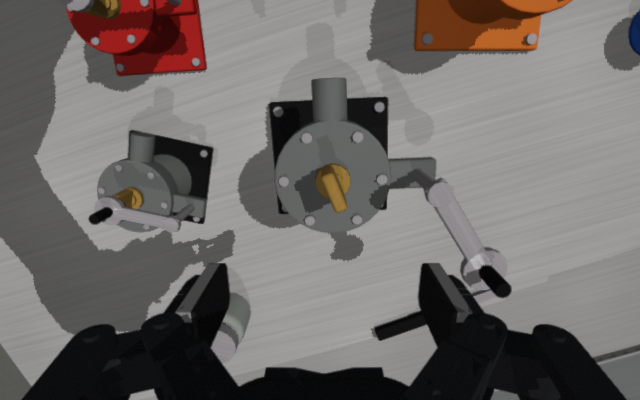

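The wrist view shows the large strainer in the centre, with its plug at (335,188), hinge at (437,190) and knob at (493,281). The measured plug-to-hinge distance is 0.085 m, as it should be. Next I'll fit the grip's yaw from the brass mask.

```bash
cat > fit.py <<'E'
from h import *
from scipy.optimize import minimize
def hull(pic,st,P,s):
    u=np.array([proj(pic,q,st) for q in P]); return cv2.convexHull((u*s).astype(np.int32))
def fitgrip(pic,st,x0):
    f=pic["frame"]; hsv=cv2.cvtColor(f,cv2.COLOR_RGB2HSV)
    m=((hsv[...,0]>14)&(hsv[...,0]<32)&(hsv[...,1]>110)).astype(np.uint8)
    c=proj(pic,[x0[0],x0[1],.155],st); w=np.zeros_like(m); cv2.circle(w,tuple(int(v) for v in c),45,1,-1); m&=w
    s=4; M=cv2.resize(m,None,fx=s,fy=s,interpolation=cv2.INTER_NEAREST)
    def cost(x):
        a=x[2]; e=np.array([np.cos(a),np.sin(a),0]); n=np.array([-e[1],e[0],0]); o=np.array([x[0],x[1],0])
        Z=np.zeros_like(M)
        P=[o+e*i*.018+n*j*.006+[0,0,z] for i in(-1,1) for j in(-1,1) for z in(.138,.174)]
        cv2.fillConvexPoly(Z,hull(pic,st,P,s),1)
        t=np.linspace(0,2*np.pi,24)
        P=[o+[.017*np.cos(v),.017*np.sin(v),z] for v in t for z in(.125,.134)]
        cv2.fillConvexPoly(Z,hull(pic,st,P,s),1)
        return 1-(Z&M).sum()/max(1,(Z|M).sum())
    best=None
    ys=np.arange(0,np.pi,.1); i=min(ys,key=lambda a:cost([*x0,a]))
    r=minimize(cost,[*x0,i],method='Nelder-Mead',options=dict(initial_simplex=[[*x0,i],[x0[0]+.004,x0[1],i],[x0[0],x0[1]+.004,i],[*x0,i+.15]],xatol=1e-4,fatol=1e-4))
    return r.x,r.fun,int(m.sum())
if __name__=="__main__":
    st=bot.observe()
    for n in ["wrist","top"]:
        p=bot.grab_frame(n); print(n,fitgrip(p,st,[.480,-.107]))
E
python3 fit.py
```

```text
wrist (array([ 0.48117792, -0.10805677,  0.06374243]), np.float64(0.09657102869139256), 1131)
top (array([ 0.48 , -0.107,  0.   ]), np.float64(1.0), 2)
```

arm_command(deltas=[[[-0.2, 0.95, 0], [0, 0, 0], 8.5], [[0, 0, 0.5], [0, 0, -0.117], 8.5], [[0, 0, 1.5], [0, 0, -0.117], 8.5], [[0, 0, 2], [0, 0, -0.118], 8.5], [[0, 0, 2.5], [0, 0, 0], 8.5], [[0, 0, 2.5], [0, 0, 0], 8.5], [[0, 0, 2.2], [0, 0, 0], 8.5], [[0, 0, 2], [0, 0, 0], 8.5], [[0, 0, 1.5], [0, 0, 0], 6], [[0, 0, 1], [0, 0, 0], 5], [[0, 0, 0.5], [0, 0, 0], 4], [[0, 0, 0], [0, 0, 0], 3.5], [[0, 0, 0], [0, 0, 0], 3.5], [[0, 0, 0], [0, 0, 0], 3.5]], newtons=30)

```text
clock: 5.95
position: [0.4811, -0.109, 0.3133]
tool_rot: [-3.141, 0.001, -3.078]
force: [-0.5, -0.5, 0.3]
grip_width: 0.035
finger_force: 0.0
```

```bash
cat > s.py <<'E'
from h import *
st=bot.observe(); print({k:np.round(st[k],4).tolist() for k in ["clock","qpos","position","tool_rot","force","moment","joint_efforts","grip_width","finger_force"]})
E
python3 s.py; python3 fit.py; python3 look.py w2.png >/dev/null
```

```text
{'clock': 5.95, 'qpos': [-0.0272, 0.4538, 0.1692, 2.0332, -0.1203, 0.6627, 1.8541], 'position': [0.4811, -0.109, 0.3133], 'tool_rot': [-3.1414, 0.001, -3.0784], 'force': [-0.5361, -0.5259, 0.3108], 'moment': [-0.0215, -0.0126, -0.0628], 'joint_efforts': [-0.0395, -73.4848, 5.2182, -26.5045, 0.0128, 0.0055, -0.0072], 'grip_width': 0.035, 'finger_force': 0.0}
wrist (array([ 0.48244213, -0.10831773,  3.23020953]), np.float64(0.28937670245153024), 3882)
top (array([ 0.48 , -0.107,  0.   ]), np.float64(1.0), 4)
```

View pics/w2.png

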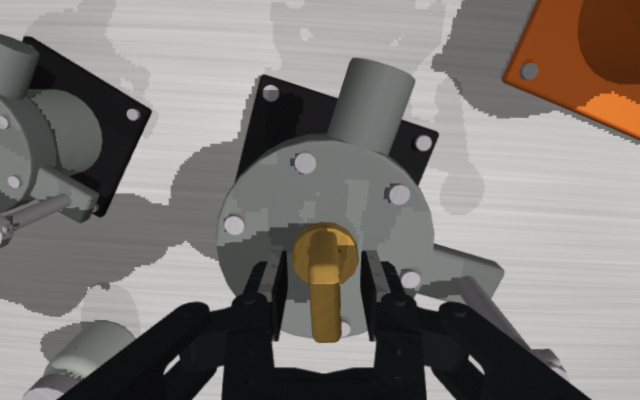

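The view shows the grip at (325,290), centred between the pads at (280,290) and (370,290) and aligned with them. I'll close on it and turn.

arm_command(deltas=[[[0, 0, 0], [0, 0, 0], 2], [[0, 0, 0], [0, 0, 0], 1], [[0, 0, 0], [0, 0, 0], 0.5], [[0, 0, 0], [0, 0, 0], 0.5], [[0, 0, 0], [0, 0, 0], 0.5]], newtons=80)

```text
clock: 6.8
position: [0.481, -0.1087, 0.3129]
tool_rot: [3.141, 0.0, -3.078]
force: [-1.2, 4.6, 5.7]
grip_width: 0.0112
finger_force: 77.7
```

```bash
python3 s.py
```

```text
{'clock': 6.8, 'qpos': [-0.0272, 0.4545, 0.1686, 2.0336, -0.1208, 0.6625, 1.8543], 'position': [0.481, -0.1087, 0.3129], 'tool_rot': [3.1412, 0.0002, -3.0781], 'force': [-1.2284, 4.6236, 5.6853], 'moment': [0.6944, 0.1869, 0.0429], 'joint_efforts': [1.6006, -71.5918, 6.718, -25.9714, 0.5856, -0.5349, -0.0181], 'grip_width': 0.0112, 'finger_force': 77.7392}
```

arm_command(deltas=[[[0, 0, 0], [0, 0, 0.05], 0.5], [[0, 0, 0], [0, 0, 0.05], 0.5], [[0, 0, 0], [0, 0, 0.05], 0.5], [[0, 0, 0], [0, 0, 0.05], 0.5]])

```text
clock: 7.2
position: [0.4809, -0.1088, 0.3129]
tool_rot: [3.141, 0.0, 3.003]
force: [-1.0, 1.4, 5.5]
grip_width: 0.0112
finger_force: 77.8
```

```bash
python3 s.py
```

```text
{'clock': 7.2, 'qpos': [-0.0689, 0.459, 0.2238, 2.0357, -0.1609, 0.663, 1.6919], 'position': [0.4809, -0.1088, 0.3129], 'tool_rot': [3.1413, 0.0001, 3.003], 'force': [-0.9845, 1.3556, 5.5345], 'moment': [0.3744, 0.1973, 0.0602], 'joint_efforts': [2.391, -71.4986, 6.1012, -25.8819, 0.6215, -0.5045, 1.2613], 'grip_width': 0.0112, 'finger_force': 77.835}
```

arm_command(deltas=[[[0, 0, 0], [0, 0, 0.05], 0.5], [[0, 0, 0], [0, 0, 0.05], 0.5], [[0, 0, 0], [0, 0, 0.05], 0.5], [[0, 0, 0], [0, 0, 0.05], 0.5]])

```text
clock: 7.6
position: [0.4809, -0.1089, 0.3129]
tool_rot: [3.141, 0.0, 2.803]
force: [-1.2, 1.3, 4.9]
grip_width: 0.0109
finger_force: 77.9
```

```bash
python3 s.py
```

```text
{'clock': 7.6, 'qpos': [-0.11, 0.4647, 0.2789, 2.0377, -0.2016, 0.6646, 1.5322], 'position': [0.4809, -0.1089, 0.3129], 'tool_rot': [3.1414, 0.0001, 2.8029], 'force': [-1.1818, 1.2553, 4.9467], 'moment': [0.1681, 0.2984, 0.0884], 'joint_efforts': [1.8294, -71.137, 6.4699, -25.8258, 0.4118, -0.528, 1.2513], 'grip_width': 0.0109, 'finger_force': 77.8825}
```

```bash
cat > m.py <<'E'
from h import *
import sys
L=[]
for i in range(int(sys.argv[1])):
    bot.grab_frame("top"); s=bot.observe(); L.append([*s["moment"],*s["force"],s["joint_efforts"][6]])
L=np.array(L); print("t",round(float(s["clock"]),2),"Mz",L[:,2].round(3),"mean",L.mean(0).round(3),"yaw",round(float(s["tool_rot"][2]),3),"q7",round(float(s["qpos"][6]),3))
E
python3 m.py 5
```

```text
t 7.85 Mz [0.045 0.049 0.01  0.018 0.009] mean [ 0.171  0.317  0.026 -1.144  1.212  5.482 -0.148] yaw 2.805 q7 1.534
```

arm_command(deltas=[[[0, 0, 0], [0, 0, 0.08], 0.5], [[0, 0, 0], [0, 0, 0.08], 0.5], [[0, 0, 0], [0, 0, 0.08], 0.5], [[0, 0, 0], [0, 0, 0.08], 0.5], [[0, 0, 0], [0, 0, 0.08], 0.5]])

```text
clock: 8.35
position: [0.4808, -0.1091, 0.3129]
tool_rot: [-3.141, 0.0, 2.401]
force: [-2.4, -0.2, 6.3]
grip_width: 0.011
finger_force: 78.1
```

```bash
python3 m.py 5
```

```text
t 8.6 Mz [ 0.02  -0.022 -0.03  -0.048 -0.03 ] mean [-0.19   0.587 -0.022 -2.411 -1.117  6.794 -0.204] yaw 2.405 q7 1.217
```

arm_command(deltas=[[[0, 0, 0], [0, 0, 0.08], 0.5], [[0, 0, 0], [0, 0, 0.08], 0.5], [[0, 0, 0], [0, 0, 0.08], 0.5], [[0, 0, 0], [0, 0, 0.08], 0.5], [[0, 0, 0], [0, 0, 0.08], 0.5]])

```text
clock: 9.1
position: [0.4806, -0.1093, 0.3129]
tool_rot: [-3.141, -0.0, 2.001]
force: [-4.8, -2.2, 7.5]
grip_width: 0.0107
finger_force: 78.4
```

```bash
python3 s.py | cut -c 150-340; python3 m.py 4
```

```text
1, 2.0011], 'force': [-4.8322, -2.2286, 7.5466], 'moment': [-0.3755, 0.9777, 0.0694], 'joint_efforts': [0.8398, -69.6267, 8.0071, -26.4445, -0.1539, -1.1372, 1.9735], 'grip_width': 0.0107, 'f
t 9.3 Mz [-0.014 -0.035 -0.041 -0.084] mean [-0.401  0.968 -0.044 -4.553 -1.386  8.289 -0.245] yaw 2.004 q7 0.905
```

arm_command(deltas=[[[0, 0, 0], [0, 0, 0.06], 0.5], [[0, 0, 0], [0, 0, 0.06], 0.5], [[0, 0, 0], [0, 0, 0.06], 0.5], [[0, 0, 0], [0, 0, 0.06], 0.5], [[0, 0, 0], [0, 0, 0.06], 0.5]])

```text
clock: 9.8
position: [0.4804, -0.1094, 0.3128]
tool_rot: [-3.141, -0.0, 1.702]
force: [-6.3, -1.3, 9.4]
grip_width: 0.0109
finger_force: 78.6
```

```bash
python3 s.py | cut -c 150-340; python3 m.py 4
```

```text
1.7019], 'force': [-6.2818, -1.3205, 9.4245], 'moment': [-0.365, 1.2876, 0.0885], 'joint_efforts': [0.0004, -68.6431, 9.5831, -26.7009, -0.5295, -1.4452, 1.4485], 'grip_width': 0.0109, 'finge
t 10.0 Mz [ 0.114  0.063 -0.01   0.025] mean [-0.41   1.293  0.048 -5.803 -2.507 10.132 -0.197] yaw 1.704 q7 0.674
```

arm_command(deltas=[[[0, 0, 0], [0, 0, 0.06], 0.5], [[0, 0, 0], [0, 0, 0.06], 0.5], [[0, 0, 0], [0, 0, 0.06], 0.5], [[0, 0, 0], [0, 0, 0.06], 0.5], [[0, 0, 0], [0, 0, 0.06], 0.5]])

```text
clock: 10.5
position: [0.4803, -0.1094, 0.3128]
tool_rot: [-3.14, 0.0, 1.402]
force: [-7.4, -1.5, 10.6]
grip_width: 0.0109
finger_force: 78.9
```

```bash
python3 s.py | cut -c 150-340; python3 m.py 3
```

```text
01, 1.4018], 'force': [-7.4253, -1.5262, 10.6199], 'moment': [-0.3316, 1.6315, 0.0586], 'joint_efforts': [-0.1496, -67.9773, 11.0431, -27.0397, -0.7544, -1.8602, 1.4381], 'grip_width': 0.0109
t 10.65 Mz [ 0.046  0.034 -0.027] mean [-0.335  1.669  0.018 -7.516 -1.813 12.002 -0.213] yaw 1.404 q7 0.444
```

arm_command(deltas=[[[0, 0, 0], [0, 0, 0.06], 0.5], [[0, 0, 0], [0, 0, 0.06], 0.5], [[0, 0, 0], [0, 0, 0.06], 0.5], [[0, 0, 0], [0, 0, 0.06], 0.5]])

```text
clock: 11.05
position: [0.4802, -0.1094, 0.3128]
tool_rot: [-3.14, 0.0, 1.162]
force: [-9.3, -0.1, 11.5]
grip_width: 0.0108
finger_force: 79.1
```

```bash
python3 s.py | cut -c 150-340; python3 m.py 3
```

```text
3, 1.1618], 'force': [-9.3153, -0.0881, 11.5375], 'moment': [-0.1687, 1.9147, 0.0503], 'joint_efforts': [-0.1002, -67.5513, 12.3985, -27.2482, -0.9208, -2.2191, 1.4327], 'grip_width': 0.0108,
t 11.2 Mz [0.001 0.04  0.024] mean [-0.194  1.967  0.022 -9.201 -1.451 14.476 -0.212] yaw 1.164 q7 0.262
```

arm_command(deltas=[[[0, 0, 0], [0, 0, 0], 2.5], [[0, 0, 0], [0, 0, 0], 2.5], [[0, 0, 0], [0, 0, 0], 1], [[0, 0, 0], [0, 0, 0], 0.5], [[0, 0, 0], [0, 0, 0], 0.5], [[0, 0, 0], [0, 0, 0], 0.5]])

```text
clock: 11.8
position: [0.4805, -0.1088, 0.3128]
tool_rot: [-3.14, -0.001, 1.165]
force: [-6.2, 3.4, 11.3]
grip_width: 0.0113
finger_force: 77.9
```

```bash
python3 m.py 2
```

```text
t 11.9 Mz [0.039 0.061] mean [ 0.631  1.343  0.05  -5.94   3.715 12.049 -0.022] yaw 1.165 q7 0.262
```

arm_command(deltas=[[[0, 0, 0], [0, 0, 0.06], 0.5], [[0, 0, 0], [0, 0, 0.06], 0.5], [[0, 0, 0], [0, 0, 0.06], 0.5], [[0, 0, 0], [0, 0, 0.06], 0.5], [[0, 0, 0], [0, 0, 0.06], 0.5]])

```text
clock: 12.4
position: [0.4805, -0.1088, 0.3128]
tool_rot: [-3.14, -0.0, 0.862]
force: [-7.0, 3.3, 11.0]
grip_width: 0.011
finger_force: 78.1
```

```bash
python3 s.py | cut -c 150-340; python3 m.py 3
```

```text
1, 0.8625], 'force': [-7.0064, 3.3269, 11.0109], 'moment': [0.5669, 1.4528, 0.1267], 'joint_efforts': [2.0755, -67.409, 16.3248, -25.7823, -0.0873, -2.3932, 1.4387], 'grip_width': 0.011, 'fin
t 12.55 Mz [-0.001  0.017  0.049] mean [ 0.642  1.45   0.021 -7.375  3.697 12.822 -0.205] yaw 0.864 q7 0.034
```

arm_command(deltas=[[[0, 0, 0], [0, 0, 0.06], 0.5], [[0, 0, 0], [0, 0, 0.06], 0.5], [[0, 0, 0], [0, 0, 0.06], 0.5], [[0, 0, 0], [0, 0, 0.06], 0.5], [[0, 0, 0], [0, 0, 0.06], 0.5]])

```text
clock: 13.05
position: [0.4805, -0.1088, 0.3128]
tool_rot: [-3.14, 0.0, 0.562]
force: [-7.9, 3.9, 11.3]
grip_width: 0.0109
finger_force: 78.2
```

```bash
python3 s.py | cut -c 150-340; python3 m.py 3
```

```text
0003, 0.5625], 'force': [-7.8745, 3.9141, 11.2689], 'moment': [0.5781, 1.4721, 0.097], 'joint_efforts': [1.9239, -67.7685, 18.0767, -25.2538, -0.2699, -2.4059, 1.4468], 'grip_width': 0.0109, 
t 13.2 Mz [0.091 0.021 0.006] mean [ 0.645  1.528  0.039 -7.436  3.518 13.672 -0.205] yaw 0.564 q7 -0.194
```

arm_command(deltas=[[[0, 0, 0], [0, 0, 0.06], 0.5], [[0, 0, 0], [0, 0, 0.06], 0.5], [[0, 0, 0], [0, 0, 0.06], 0.5], [[0, 0, 0], [0, 0, 0.06], 0.5]])

```text
clock: 13.6
position: [0.4805, -0.1089, 0.3128]
tool_rot: [-3.14, 0.001, 0.322]
force: [-7.6, 3.2, 12.0]
grip_width: 0.0111
finger_force: 78.3
```

```bash
python3 s.py | cut -c 150-340; python3 m.py 3
```

```text
07, 0.3224], 'force': [-7.5955, 3.1559, 11.9594], 'moment': [0.5664, 1.5763, 0.0629], 'joint_efforts': [1.8237, -68.2732, 19.5265, -24.7807, -0.4267, -2.4184, 1.4603], 'grip_width': 0.0111, '
t 13.75 Mz [0.031 0.01  0.054] mean [ 0.664  1.56   0.032 -7.527  3.998 13.451 -0.207] yaw 0.324 q7 -0.378
```

arm_command(deltas=[[[0, 0, 0], [0, 0, 0.06], 0.5], [[0, 0, 0], [0, 0, 0.06], 0.5], [[0, 0, 0], [0, 0, 0.06], 0.5], [[0, 0, 0], [0, 0, 0.06], 0.5], [[0, 0, 0], [0, 0, 0.06], 0.5]])

```text
clock: 14.25
position: [0.4805, -0.1089, 0.3128]
tool_rot: [-3.141, 0.001, 0.022]
force: [-7.5, 3.4, 11.2]
grip_width: 0.0114
finger_force: 78.4
```

```bash
python3 s.py | cut -c 1-340; python3 m.py 3
```

```text
{'clock': 14.25, 'qpos': [-0.5971, 0.7194, 1.0384, 2.0593, -0.8413, 0.8668, -0.6116], 'position': [0.4805, -0.1089, 0.3128], 'tool_rot': [-3.1406, 0.001, 0.0224], 'force': [-7.5371, 3.4342, 11.2488], 'moment': [0.5142, 1.5597, 0.0796], 'joint_efforts': [1.6595, -69.1095, 21.3646, -24.1293, -0.6376, -2.4311, 1.4851], 'grip_width': 0.0114, 
t 14.4 Mz [0.053 0.031 0.008] mean [ 0.687  1.6    0.031 -8.048  4.074 14.673 -0.21 ] yaw 0.024 q7 -0.61
```

arm_command(deltas=[[[0, 0, 0], [0, 0, 0.06], 0.5], [[0, 0, 0], [0, 0, 0.06], 0.5], [[0, 0, 0], [0, 0, 0.06], 0.5], [[0, 0, 0], [0, 0, 0.06], 0.5]])

```text
clock: 14.8
position: [0.4804, -0.1089, 0.3128]
tool_rot: [-3.141, 0.001, -0.218]
force: [-6.8, 2.7, 11.7]
grip_width: 0.0114
finger_force: 78.5
```

```bash
python3 s.py | cut -c 150-340; python3 m.py 3
```

```text
013, -0.2176], 'force': [-6.799, 2.7146, 11.6521], 'moment': [0.5588, 1.6431, 0.0708], 'joint_efforts': [1.6003, -69.9221, 22.8156, -23.533, -0.8235, -2.4611, 1.4941], 'grip_width': 0.0114, '
t 14.95 Mz [0.039 0.064 0.049] mean [ 0.736  1.699  0.051 -8.01   4.368 14.598 -0.24 ] yaw -0.216 q7 -0.799
```

arm_command(deltas=[[[0, 0, 0], [0, 0, 0.06], 0.5], [[0, 0, 0], [0, 0, 0.06], 0.5], [[0, 0, 0], [0, 0, 0.06], 0.5], [[0, 0, 0], [0, 0, 0.06], 0.5], [[0, 0, 0], [0, 0, 0.06], 0.5]])

```text
clock: 15.45
position: [0.4804, -0.1089, 0.3128]
tool_rot: [-3.141, 0.002, -0.517]
force: [-8.0, 4.6, 12.9]
grip_width: 0.0111
finger_force: 78.8
```

```bash
python3 s.py | cut -c 1-340; python3 m.py 3
```

```text
{'clock': 15.45, 'qpos': [-0.6478, 0.811, 1.1643, 2.0611, -0.9529, 0.957, -1.0414], 'position': [0.4804, -0.1089, 0.3128], 'tool_rot': [-3.1413, 0.0015, -0.5174], 'force': [-8.025, 4.578, 12.8677], 'moment': [0.6783, 1.8188, 0.1706], 'joint_efforts': [1.6243, -70.8604, 24.4956, -22.6441, -1.1682, -2.5437, 1.3934], 'grip_width': 0.0111, 'f
t 15.6 Mz [0.142 0.212 0.175] mean [ 0.841  1.783  0.176 -8.067  4.281 15.401 -0.377] yaw -0.516 q7 -1.04
```

arm_command(deltas=[[[0, 0, 0], [0, 0, 0.06], 0.5], [[0, 0, 0], [0, 0, 0.06], 0.5], [[0, 0, 0], [0, 0, 0.06], 0.5], [[0, 0, 0], [0, 0, 0.06], 0.5]])

```text
clock: 16.0
position: [0.4804, -0.1089, 0.3129]
tool_rot: [3.142, 0.002, -0.757]
force: [-8.2, 3.5, 13.8]
grip_width: 0.0108
finger_force: 79.0
```

```bash
python3 s.py | cut -c 1-340; python3 m.py 3
```

```text
{'clock': 16.0, 'qpos': [-0.6642, 0.8536, 1.2153, 2.0616, -0.9969, 1.0005, -1.2383], 'position': [0.4804, -0.1089, 0.3129], 'tool_rot': [3.1415, 0.0016, -0.7572], 'force': [-8.2309, 3.5197, 13.8237], 'moment': [0.7042, 1.9134, 0.3528], 'joint_efforts': [1.7025, -71.745, 25.7465, -21.8774, -1.448, -2.6054, 1.2936], 'grip_width': 0.0108, 'f
t 16.15 Mz [0.328 0.306 0.285] mean [ 0.9    1.85   0.307 -9.267  4.658 16.74  -0.501] yaw -0.755 q7 -1.237
```

arm_command(deltas=[[[0, 0, 0], [0, 0, 0.05], 0.5], [[0, 0, 0], [0, 0, 0.05], 0.5], [[0, 0, 0], [0, 0, 0.05], 0.5], [[0, 0, 0], [0, 0, 0.05], 0.5], [[0, 0, 0], [0, 0, 0.05], 0.5]])

```text
clock: 16.65
position: [0.4804, -0.1089, 0.3129]
tool_rot: [3.141, 0.001, -1.007]
force: [-8.1, 4.2, 13.9]
grip_width: 0.0111
finger_force: 79.2
```

```bash
python3 s.py | cut -c 150-340; python3 m.py 6
```

```text
5, -1.0068], 'force': [-8.1077, 4.2288, 13.8886], 'moment': [0.8218, 1.8964, 0.4541], 'joint_efforts': [1.7393, -72.4083, 27.0502, -21.0284, -1.7525, -2.6052, 0.9202], 'grip_width': 0.0111, '
t 16.95 Mz [0.428 0.469 0.384 0.407 0.4   0.371] mean [ 0.886  1.938  0.41  -8.719  4.528 16.096 -0.518] yaw -1.005 q7 -1.446
```

Moving torque reads 0.45 N m and resting torque about 0.41, with the bite clearly felt, so the plug is snug. I'll release, rise, unwind and look at the keeper.

arm_command(deltas=[[[0, 0, 0], [0, 0, 0], 2], [[0, 0, 0], [0, 0, 0], 4], [[0, 0, 0], [0, 0, 0], 5], [[0, 0, -1], [0, 0, 0], 5], [[0, 0, -2], [0, 0, 0], 5], [[0, 0, -3], [0, 0, 0], 5], [[0, 0, -3], [0, 0, 0], 5], [[0, 0, -3], [0, 0, -0.1], 5], [[0, 0, -3], [0, 0, -0.1], 5], [[0, 0, -1], [0, 0, -0.138], 5], [[0, 0, 0], [0, 0, -0.138], 5], [[0, 0, 0], [0, 0, -0.138], 5], [[0, 0, 0], [0, 0, -0.138], 5], [[0, 0, 0], [0, 0, -0.138], 5], [[0, 0, 0], [0, 0, -0.138], 5], [[0, 0, 0], [0, 0, -0.138], 5], [[0, 0, 0], [0, 0, -0.138], 5], [[0, 0, 0], [0, 0, -0.138], 5], [[0, 0, 0], [0, 0, -0.138], 5], [[0, 0, 0], [0, 0, -0.138], 5]])

```text
clock: 18.95
position: [0.4806, -0.1094, 0.4733]
tool_rot: [3.141, -0.0, 0.718]
force: [0.2, 0.1, 0.2]
grip_width: 0.0497
finger_force: 0.0
```

arm_command(deltas=[[[0, 0, 0], [0, 0, -0.138], 5], [[0, 0, 0], [0, 0, -0.138], 5], [[0, 0, 0], [0, 0, -0.138], 5], [[0, 0, 0], [0, 0, -0.138], 5], [[0, 0, 0], [0, 0, -0.138], 5], [[0, 0, 0], [0, 0, -0.138], 5], [[0, 0, 0], [0, 0, -0.138], 5], [[0, 0, 0], [0, 0, -0.138], 5], [[0, 0, 0], [0, 0, -0.138], 5], [[0, 0, 0], [0, 0, -0.138], 5], [[0, 0, 0], [0, 0, -0.138], 5], [[0, 0, 0], [0, 0, -0.138], 5], [[0, 0, 0], [0, 0, -0.138], 5], [[0, 0, 0], [0, 0, -0.138], 5], [[0, 0, 0], [0, 0, -0.138], 5], [[0, 0, 0], [0, 0, -0.138], 5], [[0, 0, 0], [0, 0, -0.138], 5], [[0, 0, 0], [0, 0, -0.138], 5], [[0, 0, 0], [0, 0, 0], 5]])

```text
clock: 20.85
position: [0.4807, -0.1095, 0.4732]
tool_rot: [-3.141, 0.0, -3.085]
force: [0.3, 0.2, -0.1]
grip_width: 0.0502
finger_force: 0.0
```

```bash
python3 look.py w3.png; python3 fit.py
```

```text
{'clock': np.float64(20.85), 'qpos': array([-0.239,  0.249,  0.42 ,  1.868, -0.116,  1.048,  1.855]), 'position': array([ 0.481, -0.11 ,  0.473]), 'tool_rot': array([-3.141,  0.   , -3.085]), 'moment': array([0.029, 0.008, 0.039]), 'joint_efforts': array([ 6.6800e-01, -5.8798e+01,  4.2960e+00, -3.7387e+01,  2.3000e-01,
       -6.0000e-03,  4.0810e+00])}
[[-0.001, -0.951, -0.308, 0.078], [1.0, -0.001, 0.0, -0.0], [-0.0, -0.308, 0.951, 0.031], [0.0, 0.0, 0.0, 1.0]]
port 0.79 [118. 128.] [ 0.4426 -0.3082  0.125 ]
port 0.62 [327. 180.] [ 0.4827 -0.1065  0.125 ]
port 0.57 [590.  32.] [0.333  0.1205 0.125 ]
plug_top 0.55 [ 96. 132.] [ 0.4412 -0.2967  0.174 ]
keeper_hinge 0.89 [424. 226.] [ 0.5014 -0.0257  0.188 ]
keeper_hinge 0.86 [148. 167.] [ 0.4642 -0.2487  0.188 ]
keeper_knob 0.8 [ 71. 135.] [ 0.4372 -0.2837  0.22  ]
keeper_knob 0.28 [328. 154.] [ 0.4412 -0.1093  0.22  ]
wrist (array([ 0.48212528, -0.10829229,  2.3467245 ]), np.float64(0.1203918413704983), 1162)
top (array([ 0.48 , -0.107,  0.   ]), np.float64(1.0), 1)
```

View pics/w3.png

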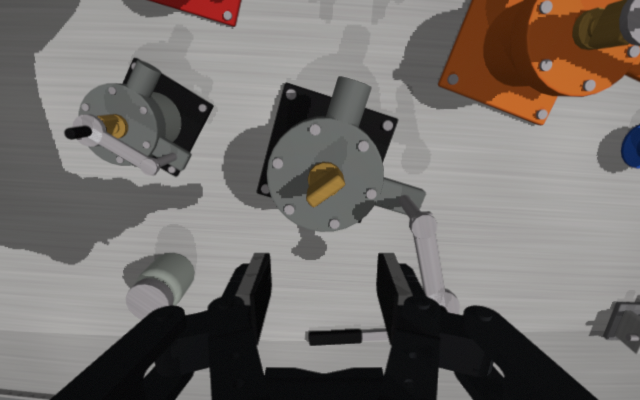

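The plug grip now sits at (325,187), turned as expected, with the hinge at (424,224) and the keeper's disc at about (445,300). I'll work out the knob position.

```bash
python3 - <<'E'
from h import *
st=bot.observe(); p=bot.grab_frame("wrist")
s1=dict(position=np.array([.4764,-.1167,.4747]),tool_rot=[3.141,0,2.854])
h=np.array([.5014,-.0257,.188]); ax=np.array([.4805,-.1085])
c=np.arctan2(*(ax-h[:2])[::-1]); print('closed dir',c,np.linalg.norm(ax-h[:2]))
for nm,s,uv,z in [('w1 disc',s1,(484,263),.188),('w1 knobtop',s1,(496,284),.220),('w3 disc',st,(443,300),.188)]:
    P=atz(p,uv,z,s); d=(P-h)[:2]; a=np.arctan2(d[1],d[0]); print(nm,P.round(4),np.linalg.norm(d).round(4),a.round(3),'keeper',(a-c)%(2*np.pi))
Rt=toolR(st)
for a in [.35,.4,.45]:
    K=h+.085*np.array([np.cos(a),np.sin(a),0]); K[2]=.367; print(a,K.round(4),'tool delta cm',(Rt.T@(K-st["position"])*100).round(2))
E
```

```text
closed dir -1.8180470678069525 0.08539701399931966
w1 disc [0.5748 0.     0.188 ] 0.0778 0.337 keeper 2.155205566942117
w1 knobtop [ 0.5745 -0.005   0.22  ] 0.076 0.276 keeper 2.0937405218729777
w3 disc [0.5721 0.003  0.188 ] 0.0763 0.386 keeper 2.2043418963686294
0.35 [0.5812 0.0034 0.367 ] tool delta cm [-10.63  10.69  10.57]
0.4 [0.5797 0.0074 0.367 ] tool delta cm [-10.49  11.09  10.57]
0.45 [0.5779 0.0113 0.367 ] tool delta cm [-10.34  11.49  10.57]
```

arm_command(deltas=[[[-1.5, 1.5, 0.7], [0, 0, 0], 5], [[-1.5, 1.5, 0.7], [0, 0, 0], 5], [[-1.5, 1.5, 0.7], [0, 0, 0], 5], [[-1.5, 1.5, 0.7], [0, 0, 0], 5], [[-1.5, 1.5, 0.7], [0, 0, 0], 5], [[-1.5, 1.5, 0.5], [0, 0, 0], 5], [[-1.6, 1.6, 0.5], [0, 0, 0], 5], [[0, 0, 0], [0, 0, 0], 5], [[0, 0, 1], [0, 0, 0], 5], [[0, 0, 1.5], [0, 0, 0], 5], [[0, 0, 1.5], [0, 0, 0], 5], [[0, 0, 1.5], [0, 0, 0], 5], [[0, 0, 0.7], [0, 0, 0], 5], [[0, 0, 0], [0, 0, 0], 5]], newtons=20)

```text
clock: 22.65
position: [0.5806, 0.0023, 0.3648]
tool_rot: [-3.141, -0.001, -3.087]
force: [-0.4, -0.3, 0.4]
grip_width: 0.0498
finger_force: 0.0
```

```bash
python3 look.py w4.png|head -1
```

```text
{'clock': np.float64(22.65), 'qpos': array([-0.34 ,  0.52 ,  0.333,  1.774, -0.211,  0.885,  1.711]), 'position': array([0.581, 0.002, 0.365]), 'tool_rot': array([-3.141e+00, -1.000e-03, -3.087e+00]), 'moment': array([ 0.044, -0.001,  0.043]), 'joint_efforts': array([  0.257, -82.83 ,   9.287, -32.007,  -0.11 ,  -0.547,   0.116])}
```

View pics/w4.png

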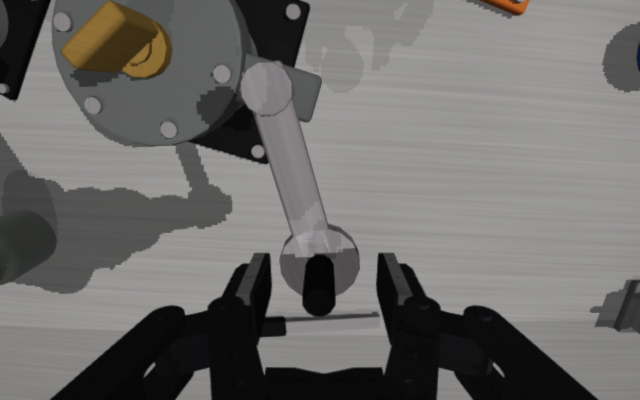

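The knob at (319,285) is centred between the pads. I'll cage it and swing along the arc, 0.08 rad per row.

arm_command(deltas=[[[0, 0, -0.3], [0, 0, -0.14], 3.5], [[0, 0, 0], [0, 0, -0.14], 2.4], [[0, 0, 0], [0, 0, 0], 2.2], [[0, 0, 0], [0, 0, 0], 2.2], [[0.027, -0.68, 0], [0, 0, 0.08], 2.2], [[0.027, -0.68, 0], [0, 0, 0.08], 2.2], [[0.027, -0.68, 0], [0, 0, 0.08], 2.2], [[0.027, -0.68, 0], [0, 0, 0.08], 2.2], [[0.027, -0.68, 0], [0, 0, 0.08], 2.2], [[0.027, -0.68, 0], [0, 0, 0.08], 2.2], [[0.027, -0.68, 0], [0, 0, 0.08], 2.2], [[0.027, -0.68, 0], [0, 0, 0.08], 2.2], [[0.027, -0.68, 0], [0, 0, 0.08], 2.2], [[0.027, -0.68, 0], [0, 0, 0.08], 2.2]])

```text
clock: 24.3
position: [0.5767, -0.0635, 0.3689]
tool_rot: [3.141, 0.001, 2.669]
force: [1.1, 0.8, 0.1]
grip_width: 0.0218
finger_force: 0.5
```

```bash
cat > k.py <<'E'
from h import *
st=bot.observe(); h=np.array([.5014,-.0257]); d=np.array(st["position"])[:2]-h
f=np.arctan2(d[1],d[0]); t=np.array([np.sin(f),-np.cos(f)])
print("r",np.linalg.norm(d).round(4),"keeper-angle of tool",round(f+1.818,3),"tool yaw rel",round((st["tool_rot"][2]-np.pi-f+np.pi)%(2*np.pi)-np.pi,3),"F",np.round(st["force"],1),"F along closing",round(float(st["force"][:2]@t),2),np.round(st["qpos"],2),"gw",st["grip_width"],st["clock"])
E
python3 k.py; python3 look.py w5.png|tail -3
```

```text
r 0.0842 keeper-angle of tool 1.353 tool yaw rel -0.007 F [1.1 0.8 0.1] F along closing -1.19 [-0.32  0.54  0.48  1.78 -0.3   0.9   1.39] gw 0.021841725456357715 24.3
plug_top 0.88 [155. 124.] [ 0.4817 -0.107   0.174 ]
plug_top 0.16 [240. 108.] [ 0.4946 -0.066   0.174 ]
keeper_hinge 0.7 [319.  81.] [ 0.5017 -0.0266  0.188 ]
```

View pics/w5.png

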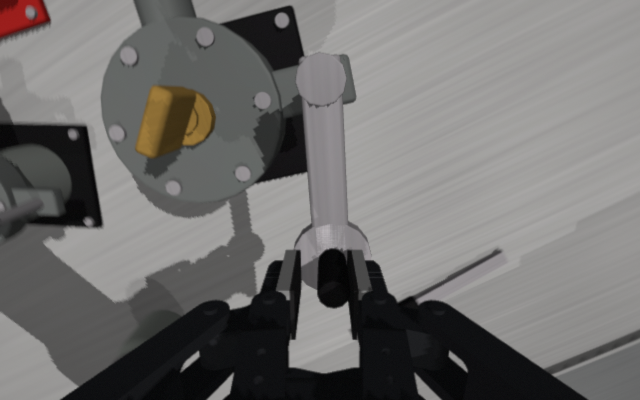

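The keeper follows: the right pad pushes the knob at (333,280). The remaining tool travel is about 1.35 rad, plus the pad gap. I'll do 16 more rows, stopping just short of the stop.

arm_command(deltas=[[[0.027, -0.68, 0], [0, 0, 0.08], 2.2], [[0.027, -0.68, 0], [0, 0, 0.08], 2.2], [[0.027, -0.68, 0], [0, 0, 0.08], 2.2], [[0.027, -0.68, 0], [0, 0, 0.08], 2.2], [[0.027, -0.68, 0], [0, 0, 0.08], 2.2], [[0.027, -0.68, 0], [0, 0, 0.08], 2.2], [[0.027, -0.68, 0], [0, 0, 0.08], 2.2], [[0.027, -0.68, 0], [0, 0, 0.08], 2.2], [[0.027, -0.68, 0], [0, 0, 0.08], 2.2], [[0.027, -0.68, 0], [0, 0, 0.08], 2.2], [[0.027, -0.68, 0], [0, 0, 0.08], 2.2], [[0.027, -0.68, 0], [0, 0, 0.08], 2.2], [[0.027, -0.68, 0], [0, 0, 0.08], 2.2], [[0.027, -0.68, 0], [0, 0, 0.08], 2.2], [[0.027, -0.68, 0], [0, 0, 0.08], 2.2], [[0.013, -0.34, 0], [0, 0, 0.04], 2.2], [[0, 0, 0], [0, 0, 0], 2.2]])

```text
clock: 26.25
position: [0.4891, -0.1092, 0.3687]
tool_rot: [-3.142, -0.0, 1.437]
force: [0.5, -0.5, -0.4]
grip_width: 0.0217
finger_force: 0.0
```

```bash
python3 k.py
```

```text
r 0.0844 keeper-angle of tool 0.101 tool yaw rel 0.012 F [ 0.5 -0.5 -0.4] F along closing -0.57 [-0.51  0.51  0.85  1.99 -0.5   0.87  0.48] gw 0.021652399487405567 26.25
```

arm_command(deltas=[[[0.01, -0.2, 0], [0, 0, 0.024], 2.2], [[0.01, -0.2, 0], [0, 0, 0.024], 2.2], [[0.01, -0.2, 0], [0, 0, 0.024], 2.2], [[0, 0, 0], [0, 0, 0], 2.2]])

```text
clock: 26.65
position: [0.4831, -0.1083, 0.3687]
tool_rot: [-3.141, 0.0, 1.364]
force: [0.1, 1.2, -0.6]
grip_width: 0.0223
finger_force: 0.0
```

```bash
python3 k.py
```

```text
r 0.0846 keeper-angle of tool 0.029 tool yaw rel 0.011 F [ 0.1  1.2 -0.6] F along closing 0.15 [-0.53  0.51  0.87  2.   -0.52  0.86  0.42] gw 0.022346458538336233 26.65
```

arm_command(deltas=[[[0, -0.15, 0], [0, 0, 0.015], 2.2], [[0, -0.15, 0], [0, 0, 0.015], 2.2], [[0, -0.15, 0], [0, 0, 0.015], 2.2], [[0, 0, 0], [0, 0, 0], 2.2]])

```text
clock: 27.05
position: [0.4787, -0.1073, 0.3687]
tool_rot: [-3.141, 0.0, 1.319]
force: [0.8, -0.0, 0.7]
grip_width: 0.0219
finger_force: 0.0
```

```bash
python3 k.py
```

```text
r 0.0847 keeper-angle of tool -0.024 tool yaw rel 0.019 F [ 0.8 -0.   0.7] F along closing -0.78 [-0.55  0.51  0.89  2.01 -0.52  0.86  0.38] gw 0.02189695053688171 27.05
```

arm_command(deltas=[[[0, -0.1, 0], [0, 0, 0], 2.2], [[0, -0.1, 0], [0, 0, 0], 2.2], [[0, 0, 0], [0, 0, 0], 2.2]])

```text
clock: 27.35
position: [0.4769, -0.1069, 0.3687]
tool_rot: [-3.141, 0.0, 1.32]
force: [0.2, 0.5, 0.2]
grip_width: 0.0221
finger_force: 0.0
```

```bash
python3 k.py
```

```text
r 0.0848 keeper-angle of tool -0.046 tool yaw rel 0.043 F [0.2 0.5 0.2] F along closing -0.04 [-0.55  0.51  0.89  2.02 -0.52  0.86  0.38] gw 0.02209972730788861 27.35
```

arm_command(deltas=[[[0, -0.1, 0], [0, 0, 0], 2.2], [[0, 0, 0], [0, 0, 0], 2.2]])

```text
clock: 27.55
position: [0.4762, -0.1067, 0.3688]
tool_rot: [3.141, 0.0, 1.32]
force: [3.1, -1.1, -2.2]
grip_width: 0.022
finger_force: 1.8
```

```bash
python3 k.py
```

```text
r 0.0848 keeper-angle of tool -0.055 tool yaw rel 0.051 F [ 3.1 -1.1 -2.2] F along closing -3.29 [-0.55  0.5   0.89  2.02 -0.52  0.86  0.38] gw 0.022011706821811968 27.55
```

arm_command(deltas=[[[0, -0.1, 0], [0, 0, 0], 2.2], [[0, 0, 0], [0, 0, 0], 2.2]])

```text
clock: 27.75
position: [0.4757, -0.1065, 0.3689]
tool_rot: [3.139, 0.0, 1.32]
force: [10.1, -3.2, -6.5]
grip_width: 0.0223
finger_force: 4.9
```

```bash
python3 k.py; python3 look.py w6.png|tail -4
```

```text
r 0.0848 keeper-angle of tool -0.061 tool yaw rel 0.057 F [10.1 -3.2 -6.5] F along closing -10.62 [-0.55  0.5   0.89  2.02 -0.52  0.86  0.38] gw 0.02228398773216213 27.75
[[-0.001, -0.952, -0.307, 0.079], [1.0, -0.001, 0.0, 0.001], [-0.001, -0.307, 0.952, 0.031], [0.0, 0.0, 0.0, 1.0]]
port 0.65 [517. 308.] [ 0.6023 -0.2177  0.125 ]
keeper_hinge 0.86 [333.  80.] [ 0.5021 -0.0254  0.188 ]
keeper_knob 0.85 [337. 297.] [ 0.4822 -0.1084  0.22  ]
```

View pics/w6.png

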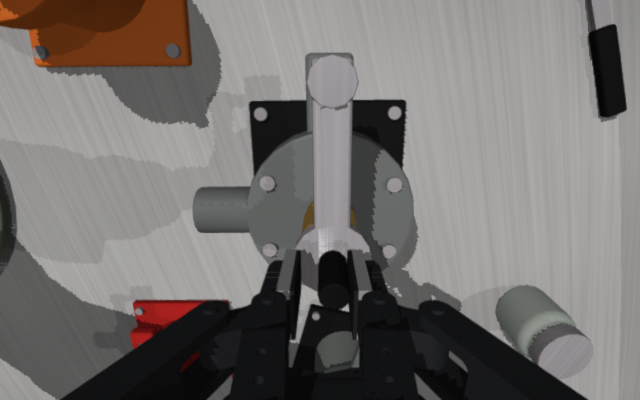

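The keeper is at its stop: 10 N of resistance, and the knob at (337,297) lies on the plug's axis. I'll centre the cage and lift clear.

arm_command(deltas=[[[0, 0.2, 0], [0, 0, 0], 2.2], [[0, 0.25, 0], [0, 0, 0], 2.2], [[0, 0, 0], [0, 0, 0], 3], [[0, 0, 0], [0, 0, 0], 3.5], [[0, 0, -1], [0, 0, 0], 3.5], [[0, 0, -2], [0, 0, 0], 3.5], [[0, 0, -2.5], [0, 0, 0], 3.5], [[0, 0, -2.5], [0, 0, 0], 3.5], [[0, 0, -2], [0, 0, 0], 3.5], [[0, 0, 0], [0, 0, 0], 3.5], [[0, 0, 0], [0, 0, 0], 3.5]])

```text
clock: 29.1
position: [0.4792, -0.1074, 0.469]
tool_rot: [3.141, -0.001, 1.32]
force: [-0.4, -0.0, -0.5]
grip_width: 0.0349
finger_force: 0.0
```

```bash
python3 k.py; python3 look.py w7.png|tail -4; python3 -c "
from h import *
p=bot.grab_frame('side')
for r in bot.mark_of('keeper_knob',p)[:4]: print(np.round(r['at']),atz(p,r['at'],.22).round(3))"
```

```text
r 0.0847 keeper-angle of tool -0.018 tool yaw rel 0.014 F [-0.4 -0.  -0.5] F along closing 0.41 [-0.67  0.38  1.03  1.89 -0.37  1.07  0.26] gw 0.034876355675043685 29.1
keeper_hinge 0.79 [167. 317.] [ 0.3152 -0.18    0.188 ]
keeper_hinge 0.71 [326.  84.] [ 0.5032 -0.0241  0.188 ]
keeper_knob 0.94 [326. 212.] [ 0.4819 -0.107   0.22  ]
keeper_knob 0.53 [162. 381.] [ 0.308  -0.2218  0.22  ]
[330. 203.] [ 0.482 -0.101  0.22 ]
[224. 184.] [0.325 0.116 0.22 ]
[294. 311.] [ 0.24  -0.296  0.22 ]
[388. 291.] [ 0.4   -0.367  0.22 ]
```

View pics/w7.png

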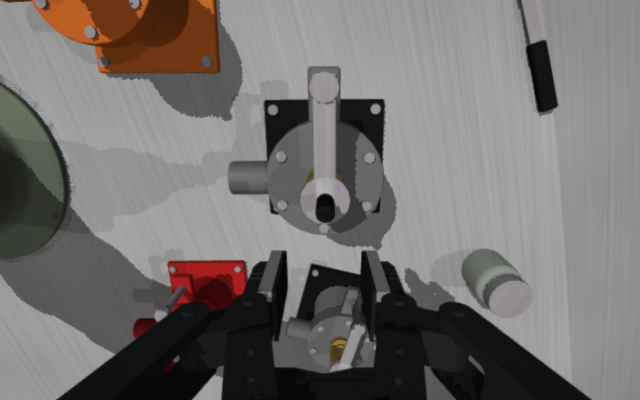

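The keeper lies closed over the plug, perpendicular to the stub, with the knob at (326,210) on the axis. The robot touches nothing, so I'm handing in.

```bash
python3 -c "
from workcell import bot
print(bot.job_done())"
```

```text
the job is handed in; nothing more can be done
None
```

The plug is snug at about 0.45 N m by feel, the keeper is fully closed against its stop over it, the jar, spool and file were not touched, and the job was handed in at about 29 s; no verdict was returned.

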